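# Trip, load and re-arm the scraper warmer

### The job

Load the chocolate scraper warmer with its power tripped: first press the yellow test button on the power box so that the lever drops, and let the button go. While the lever is down, slide every scraper that lies on the table blade first into the slot with tabs of its own handle's colour, fully home, and let go of it. Last, lift the lever back up until it stays up by itself, with all scrapers still home and the gift packs, price card and canister left where they are.

Things in the scene. Friction and masses are not known exactly. Their poses are not given: they have to be found in the camera images.
- red_handle (a point): red scraper (may be absent): centre of its red handle, 80 x 20 x 18 mm (shoulder, its steel front end, 26 wide). Steel blade 45 long, 40 wide (27 at the tip), 3 thick (tip 2), at mid-thickness. x points along the tool to the blade: shoulder x = +40, blade tip +85, butt -40 mm; z up; lies flat, handle centre 9 mm up. 0.08 to 0.16 kg, balance about x = +10 mm.
- yellow_handle (a point): yellow scraper (may be absent): centre of its yellow handle, 80 x 20 x 18 mm (shoulder, its steel front end, 26 wide). Steel blade 45 long, 40 wide (27 at the tip), 3 thick (tip 2), at mid-thickness. x points along the tool to the blade: shoulder x = +40, blade tip +85, butt -40 mm; z up; lies flat, handle centre 9 mm up. 0.08 to 0.16 kg, balance about x = +10 mm.
- green_handle (a point): green scraper (may be absent): centre of its green handle, 80 x 20 x 18 mm (shoulder, its steel front end, 26 wide). Steel blade 45 long, 40 wide (27 at the tip), 3 thick (tip 2), at mid-thickness. x points along the tool to the blade: shoulder x = +40, blade tip +85, butt -40 mm; z up; lies flat, handle centre 9 mm up. 0.08 to 0.16 kg, balance about x = +10 mm.
- blue_handle (a point): blue scraper (may be absent): centre of its blue handle, 80 x 20 x 18 mm (shoulder, its steel front end, 26 wide). Steel blade 45 long, 40 wide (27 at the tip), 3 thick (tip 2), at mid-thickness. x points along the tool to the blade: shoulder x = +40, blade tip +85, butt -40 mm; z up; lies flat, handle centre 9 mm up. 0.08 to 0.16 kg, balance about x = +10 mm.
- red_slot (a point): mouth of the red slot: centre of the opening in the front face of a dark steel module with red tabs on top and front. x points into the slot, z up. Horizontal slot 45 wide (y), 7 high (z), 54 deep, flared lips, 55 mm above the table. Home: shoulder against the face, handle centre 40 mm in front of the mouth. Let go, a seated scraper sags about 7 degrees and stays.
- yellow_slot (a point): mouth of the yellow slot: centre of the opening in the front face of a dark steel module with yellow tabs on top and front. x points into the slot, z up. Horizontal slot 45 wide (y), 7 high (z), 54 deep, flared lips, 55 mm above the table. Home: shoulder against the face, handle centre 40 mm in front of the mouth. Let go, a seated scraper sags about 7 degrees and stays.
- green_slot (a point): mouth of the green slot: centre of the opening in the front face of a dark steel module with green tabs on top and front. x points into the slot, z up. Horizontal slot 45 wide (y), 7 high (z), 54 deep, flared lips, 55 mm above the table. Home: shoulder against the face, handle centre 40 mm in front of the mouth. Let go, a seated scraper sags about 7 degrees and stays.
- blue_slot (a point): mouth of the blue slot: centre of the opening in the front face of a dark steel module with blue tabs on top and front. x points into the slot, z up. Horizontal slot 45 wide (y), 7 high (z), 54 deep, flared lips, 55 mm above the table. Home: shoulder against the face, handle centre 40 mm in front of the mouth. Let go, a seated scraper sags about 7 degrees and stays.
- rack: aluminium base plate of the warming rack, 85 deep, 310 wide, 10 mm high, fixed; origin at the centre of its underside, x into the slots. On it four modules side by side, 72 mm apart, each 64 wide, 60 deep, tops 77 mm above the table; the order of their colours varies.
- button_top (a point): centre of the top of the yellow test button, 30 mm across, on the raised left part of the white power box, 84 mm above the table; pressed straight down 8 mm against a spring (5 N at the bottom). z up.
- test_button (a joint): travel of the test button: 0 out, 0.008 m fully pressed; it springs back. The lever trips at about 0.004.
- lever_bar (a point): centre of the red round bar (12 mm thick, along y, 60 mm free between two black arms) of the drop lever on the power box. Up: 146 mm above the table. Dropped: in front of the box, about 55 mm above the table, 33 mm free between bar and front face. The arms are 85 mm long. The bar turns freely enough between fingers to be led in an arc. Axes turn with the lever.
- lever (a joint): lever angle q: 0 up (leans 0.18 rad back beyond upright and stays by its weight), 1.83 dropped; let go between 0.25 and 1.83 it falls in 1 to 2 s. Bar centre = hinge + 85 mm x (sin(0.18 - q), 0, cos(0.18 - q)) along the power box's axes. Lifts with under 3 N.
- power_box: white power box, 120 deep, 150 wide, 50 high (70 at its left part), fixed. Origin on the table, 25 mm behind the front face, midway along the lever bar; x to the back (front looks to the robot), y left, z up. Lever hinge along y at x = 20, z = 62 mm; button at x = 15, y = 72 mm.
- price_card: small oak block with a white card, 22 x 52 mm, 62 mm high, near the table's front edge; a bystander, origin at the centre of its underside
- green_canister: green canister with wooden lid, 64 mm across, 75 mm high, behind the power box; a bystander, origin at the centre of its underside
- red_pack: red gift pack, 74 x 191 x 70 mm, at the left; a bystander, origin at the centre of its underside
- violet_pack: violet-dotted gift pack, 72 x 184 x 49 mm, at the left; a bystander, origin at the centre of its underside
- orange_bar: orange striped gift pack, 67 x 194 x 52 mm, at the right; a bystander, origin at the centre of its underside
Not all that is in view belongs to the job. There is more than one size of the power_box; the job needs the larger.

How it is judged:
By the outcome, as a careful person would: the job done as asked, in the order asked, and still so for the second after the job is handed in, with the robot touching nothing.
Of red_scraper, yellow_scraper, green_scraper, blue_scraper only 3 to 4 are there at a start; the rules pass over those that are not, and their reading is None.
At some moment in a run one of red_scraper, yellow_scraper, green_scraper, blue_scraper may be knocked a few centimetres aside while the robot is not near it.
Once in a run the grip may slacken for a moment while it holds something.
It also fails if it takes over 210 s, if anything falls off the work surface, if the arm or the gripper's body presses on something with over 40 N, if the wrist force passes 120 N, or if a joint passes its speed limit or range.

### The arm

A 6-joint arm with a two-finger parallel gripper is mounted at the origin on a cart in front of the work surface, level with it; the furniture and walls round the work are solid. World frame = base frame: x ahead of the robot, y to its left, z up, the work surface at z = 0. Lengths are in m, angles in rad, forces in N, time in s.
With the tool pointing down it reaches from about 0.25 to 0.85 m from the base axis. Payload 12.5 kg.
Tool frame: the origin (TCP) lies on the centre line of the jaws, within the pads' length; the fingertips stand 8 mm ahead of it and the grasp point (between the pads) lies 11 mm behind it (manip.finger_overhang is the distance from the TCP to the fingertips, in m); z points along the fingers, y is the line along which they close (so a half turn about z gives the same grasp; the last joint's range is limited). The gripper opens to 93 mm and grips with 3 to 60 N. Pads are 15 mm wide; open, the fingers measure 128 mm over their backs; the gripper's body (75 mm by 188 mm) begins 65 mm behind the grasp point.
Start: joints at [1.1, 0.351, 1.652, -0, 1.139, -0.085], TCP at [0.207, 0.51, 0.227] pointing down, gripper open.
Joint ranges: [-2.75, 2.75], [-0.79, 2.1], [0.01, 2.65], [-1.57, 4.71], [0.07, 3.14], [-2.87, 2.87]. Speed limits (rad/s): [2.22, 2.22, 2.79, 3.14, 3.14, 3.14].

### API

Orientations are given as a unit quaternion [x, y, z, w].
In Python, from plant import manip gives the robot as it stands. Calls block until the motion is done:
- manip.move_pose(position, orientation): joint-space move of the TCP to a pose.
- manip.move_straight(position, rot=None, v=0.15, stop_force=None): straight line of the TCP; rot=None keeps the orientation; v is the mean speed in m/s. With stop_force (N) it stops when the force on the tool has changed by that much, and returns True; else False.
- manip.move_j(angles): joint-space move.
- manip.grip(opening, force=None): finger opening in m; force is the grip in N (None keeps the last); returns when the fingers have stopped.
- manip.pause(seconds).
- manip.solve_ik(position, orientation): joint angles nearest the present ones, or None.
- manip.get_image(name): name is "scene" or "top" or "wrist"; returns a dict with "frame" (480x640x3 uint8, red, green, blue), "intrinsics" (3x3 intrinsics, pixels), "k1" (the pictures are not rectified: a ray, as slopes to the right and down, at radius r is drawn at 1 + k1 r^2 times it, then the intrinsics apply), "rvec" (rotation vector, rad) and "tvec" (3), from world to camera coordinates, as OpenCV has them. Camera axes: x right, y down, z forward; pixel columns grow to the right and rows downward; lengths in m; the calibration is good to about 2 mm. A picture is of the moment at which its call begins. There is no depth.
A pose or a line that the arm cannot do raises manip.IKError and nothing moves.
- manip.hand_in(): hands the job in; it is judged then, once.
Readings, each from a call of its own:
- manip.current_clock(): time.
- manip.current_q(): joint angles.
- manip.current_joint_velocities(): joint speeds.
- manip.current_effort(): joint torques, N m.
- manip.current_tcp_pos(): TCP position.
- manip.current_tool_rot(): TCP orientation.
- manip.current_ft_force(): force on the tool from outside, world axes, zero at the start.
- manip.current_ft_torque(): the same for the moment, N m.
- manip.current_width(): finger opening in m.
- manip.current_gripper_force(): force on a finger pad.
Only numpy, scipy, OpenCV 4.12 (cv2) and the standard library are available. Lean on these libraries where they do the work, as an engineer would, in place of code of your own. Each camera call takes 0.05 s, during which the arm holds its last target. There are 200 camera calls.

## Working session

There is one attempt and no reset: what is moved stays moved. The work goes in short steps, each a Python script; the robot and the scene stay as the last script left them, time stands still between calls to the robot, and variables do not carry over. Pictures are saved under pics/ and viewed, at most 14 in all, crops included, and the job is handed in when it is done.

```bash
ls; mkdir -p pics; python3 - <<'E'
from plant import manip
import cv2
for n in("scene","top"):
    d=manip.get_image(n); cv2.imwrite(f"pics/{n}0.png",d["frame"][:,:,::-1]); print(n,d["intrinsics"],d["k1"],d["rvec"],d["tvec"])
print(manip.current_tool_rot(),manip.finger_overhang,manip.current_clock())
E
```

```text
pics
scene [[562.18484671   0.         317.76323901]
 [  0.         562.18484671 237.37640751]
 [  0.           0.           1.        ]] -0.05449365217216968 [ 2.01246518 -0.50063383  0.30504515] [-0.54589739  0.15475659  1.93861016]
top [[607.54934544   0.         311.71358445]
 [  0.         607.54934544 237.66469967]
 [  0.           0.           1.        ]] 0.02004689927446562 [ 1.87097412 -1.86925533  0.60460205] [-0.16771433  0.53527271  1.72912886]
[ 1.91706605e-01  9.81452157e-01 -4.73689328e-04 -1.30031106e-04] 0.008 0.1
```

View pics/top0.png

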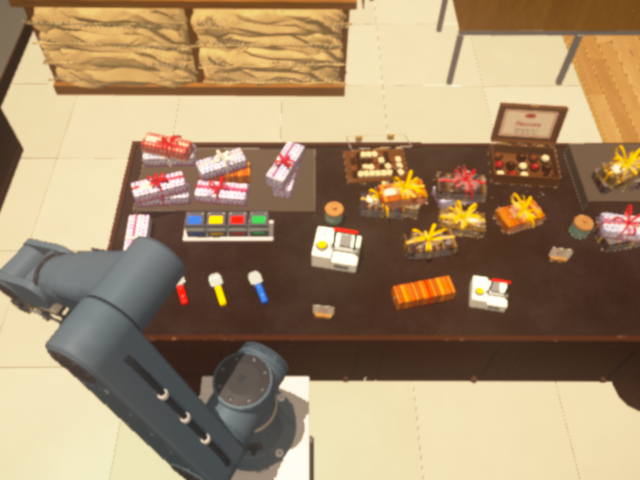

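View pics/scene0.png

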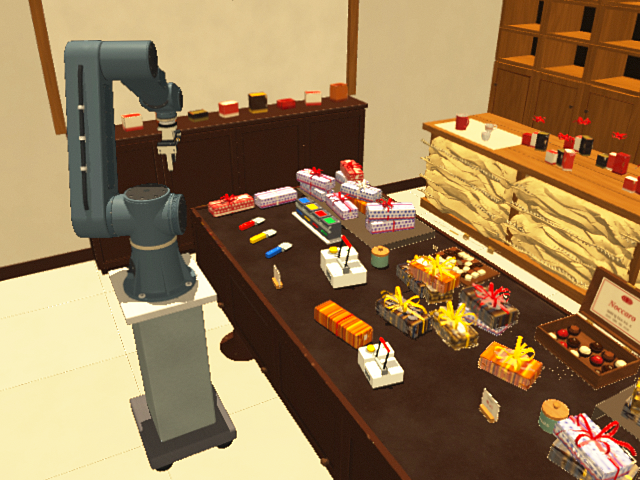

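The top view shows red, yellow and blue scrapers at about (182,293), (220,293) and (260,290), blades pointing away from the robot. The rack is at (228,228) with colour order blue, yellow, red, green, and the large power box is at (337,249). Next I'll get coarse positions and wrist views.

```bash
cat > h.py <<'E'
from plant import manip
import numpy as np, cv2
from scipy.spatial.transform import Rotation as R
def cam(n,save=None):
    d=manip.get_image(n)
    if save: cv2.imwrite(f"pics/{save}.png",d["frame"][:,:,::-1])
    return d
def w(d,uv,z):
    """pixel -> world point on the plane at height z"""
    K=d["intrinsics"];k=d["k1"]
    p=cv2.undistortPoints(np.array([[uv]],float),K,np.array([k,0,0,0.]))[0,0]
    M=cv2.Rodrigues(np.array(d["rvec"],float))[0]
    c=-M.T@np.array(d["tvec"],float); r=M.T@np.array([p[0],p[1],1])
    return c+r*(z-c[2])/r[2]
def px(d,P):
    return cv2.projectPoints(np.array(P,float).reshape(-1,1,3),np.array(d["rvec"],float),np.array(d["tvec"],float),d["intrinsics"],np.array([d["k1"],0,0,0.]))[0][:,0]
def down(yaw,pitch=0):
    """tool z down, tool x along world direction yaw (z-rot); pitch>0 tilts the fingers ahead along that direction"""
    return (R.from_euler("z",yaw)*R.from_euler("y",-pitch)*R.from_euler("x",np.pi)).as_quat()
E
python3 - <<'E'
from h import *
d=cam("top")
for n,uv,z in [("red",(182,293),.012),("yel",(220,293),.012),("blu",(260,290),.012),("rackL",(185,220),.077),("rackR",(271,220),.077),("but",(321,244),.084),("card",(323,310),.03),("can",(334,212),.08)]:
    print(n,w(d,uv,z).round(3))
q=manip.current_tool_rot();print(R.from_quat(q).as_matrix().round(2))
d=cam("wrist","w0")
M=cv2.Rodrigues(np.array(d["rvec"]))[0];c=-M.T@d["tvec"];print(c,M.round(2),d["intrinsics"],d["k1"])
for y in (0,.3,.5):
  for x in (.4,.5,.6,.7):
    for z in (.1,.3):
      print(x,y,z,[yw for yw in np.arange(-3,3.3,.5) if manip.solve_ik([x,y,z],down(yw)) is not None])
E
```

```text
red [0.428 0.251 0.012]
yel [0.428 0.129 0.012]
blu [ 0.44  -0.     0.012]
rackL [0.675 0.26  0.077]
rackR [ 0.676 -0.03   0.077]
but [ 0.572 -0.198  0.084]
card [ 0.357 -0.204  0.03 ]
can [ 0.709 -0.244  0.08 ]
[[-0.93  0.38 -0.  ]
 [ 0.38  0.93 -0.  ]
 [ 0.   -0.   -1.  ]]
[0.13717208 0.53745774 0.38305119] [[ 0.38  0.93 -0.  ]
 [ 0.89 -0.36  0.27]
 [ 0.25 -0.1  -0.96]] [[373.25707648   0.         321.43769607]
 [  0.         373.25707648 233.6940844 ]
 [  0.           0.           1.        ]] -0.07886086395671321
0.4 0 0.1 [np.float64(-3.0), np.float64(-2.5), np.float64(-2.0), np.float64(-1.0), np.float64(-0.5), np.float64(0.0), np.float64(0.5), np.float64(1.0), np.float64(1.5), np.float64(2.0), np.float64(2.5), np.float64(3.0)]
0.4 0 0.3 [np.float64(-3.0), np.float64(-2.5), np.float64(-2.0), np.float64(-1.0), np.float64(-0.5), np.float64(0.0), np.float64(0.5), np.float64(1.0), np.float64(1.5), np.float64(2.0), np.float64(2.5), np.float64(3.0)]
0.5 0 0.1 [np.float64(-3.0), np.float64(-2.5), np.float64(-2.0), np.float64(-1.0), np.float64(-0.5), np.float64(0.0), np.float64(0.5), np
[... 3962 characters left out ...]
 np.float64(2.5), np.float64(3.0)]
0.6 0.5 0.3 [np.float64(-3.0), np.float64(-2.5), np.float64(-2.0), np.float64(-1.5), np.float64(-0.5), np.float64(0.0), np.float64(0.5), np.float64(1.0), np.float64(1.5), np.float64(2.0), np.float64(2.5), np.float64(3.0)]
0.7 0.5 0.1 [np.float64(-3.0), np.float64(-2.5), np.float64(-2.0), np.float64(-1.5), np.float64(-0.5), np.float64(0.0), np.float64(0.5), np.float64(1.0), np.float64(1.5), np.float64(2.0), np.float64(2.5), np.float64(3.0)]
0.7 0.5 0.3 [np.float64(-3.0), np.float64(-2.5), np.float64(-2.0), np.float64(-1.5), np.float64(-0.5), np.float64(0.0), np.float64(0.5), np.float64(1.0), np.float64(1.5), np.float64(2.0), np.float64(2.5), np.float64(3.0)]
```

Coarse positions are consistent with the sizes given: rack width is 0.29 m between module edges, and all points are within reach. Next, closer wrist views of the rack with scrapers and of the power box.

```bash
python3 - <<'E'
from h import *
for i,(x,y) in enumerate([(.45,.14),(.50,-.24)]):
    manip.move_pose([x,y,.30],down(np.pi)); print(manip.current_q(),manip.current_tcp_pos())
    cam("wrist",f"w{i+1}")
print(manip.current_clock())
E
```

```text
[ 2.03906791e-01  1.32791021e-01  1.74793244e+00  1.03466145e-04
  1.26108377e+00 -1.36731385e+00] [0.44985196 0.14053151 0.29986775]
[-5.29805940e-01  2.94023280e-01  1.54551506e+00  2.02309026e-04
  1.30210708e+00 -2.10165988e+00] [ 0.5002697  -0.23903747  0.30004761]
3.3667
```

View pics/w1.png

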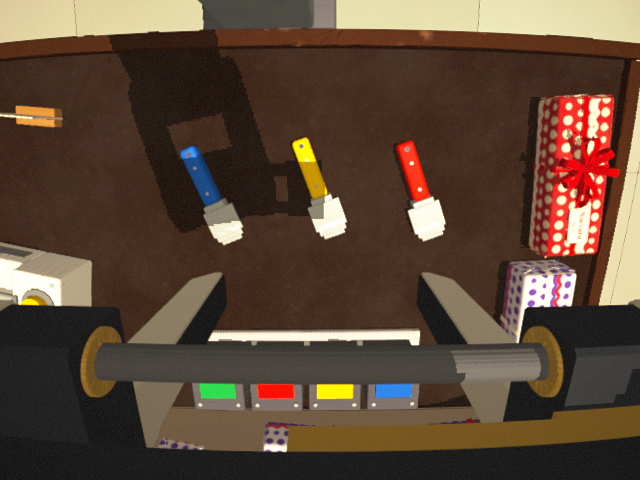

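View pics/w2.png

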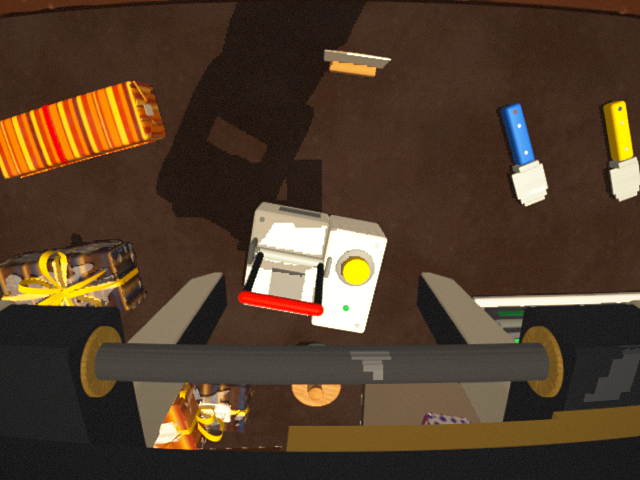

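w1 shows the blades pointing at the rack: blue (200,180), yellow (312,170), red (415,172). In the mirrored wrist view the rack's colours run green, red, yellow, blue. There is no green scraper. w2 shows the button at (356,270) and the red bar from (240,297) to (322,309). Now I'll fix the numbers and take a clear rack view.

```bash
cat >> h.py <<'E'
HUE={"red":[(0,6),(174,180)],"yellow":[(22,33)],"green":[(50,75)],"blue":[(100,120)]}
def blobs(d,col,z,amin=150,smin=140,vmin=70):
    """coloured blobs: world centre at height z, (length,width), yaw of the long side, pixel centre"""
    hsv=cv2.cvtColor(d["frame"],cv2.COLOR_RGB2HSV)
    m=sum(cv2.inRange(hsv,(a,smin,vmin),(b,255,255)) for a,b in HUE[col])
    m=cv2.morphologyEx(m.astype(np.uint8),cv2.MORPH_CLOSE,np.ones((5,5)))
    out=[]
    for c in cv2.findContours(m,cv2.RETR_EXTERNAL,cv2.CHAIN_APPROX_NONE)[0]:
        if cv2.contourArea(c)<amin: continue
        P=np.array([w(d,p[0],z)[:2] for p in c])
        (cx,cy),_,_=r=cv2.minAreaRect((P*1000).astype(np.float32))
        B=cv2.boxPoints(r); e=[B[1]-B[0],B[2]-B[1]]; e.sort(key=np.linalg.norm)
        yaw=np.arctan2(e[1][1],e[1][0]); yaw=(yaw+np.pi/2)%np.pi-np.pi/2
        out.append((np.array([cx,cy])/1000,np.round([np.linalg.norm(e[1]),np.linalg.norm(e[0])],1),round(float(yaw),3),c[:,0].mean(0).round()))
    return out
E
python3 - <<'E'
from h import *
d=cam("wrist")
b=w(d,(356,270),.084);l=w(d,(322,309),.146);r=w(d,(240,297),.146)
print("button",b,"bar",r,l,np.linalg.norm(l-r),(l+r)/2,"yaw",np.arctan2(*-(l-r)[:2])) 
print(blobs(d,"yellow",.084)); print(blobs(d,"red",.146))
manip.move_pose([.45,.14,.30],down(np.pi)); d=cam("wrist")
for c in ("red","yellow","blue"): print(c,[x for x in blobs(d,c,.016) if x[3][1]<260])
manip.move_pose([.66,.12,.28],down(np.pi)); d=cam("wrist","w3")
for c in HUE: print(c,blobs(d,c,.077,60))
E
```

```text
button [ 0.56991594 -0.20258815  0.084     ] bar [ 0.57244382 -0.31390699  0.146     ] [ 0.5842393 -0.2389236  0.146    ] 0.07590549001026517 [ 0.57834156 -0.2764153   0.146     ] yaw -2.9855633816914917
[(array([ 0.78203796, -0.38265564]), array([44.5, 25.7], dtype=float32), 0.101, array([207., 426.])), (array([ 0.5709837 , -0.20334041]), array([30.4, 28.6], dtype=float32), 0.773, array([355., 271.])), (array([ 0.58406635, -0.53032178]), array([176.1,  64.4], dtype=float32), 1.561, array([ 66., 283.])), (array([ 0.43276611, -0.54892188]), array([54.7,  5.5], dtype=float32), 0.219, array([ 22., 143.])), (array([ 0.42106302, -0.49509122]), array([54.9,  4.6], dtype=float32), 0.214, array([ 67., 129.])), (array([0.42049167, 0.06376222]), array([61.9, 25.3], dtype=float32), 0.354, array([618., 130.])), (array([ 0.4090748 , -0.44126367]), array([55.1,  5.5], dtype=float32), 0.217, array([116., 115.]))]
[(array([ 0.57839398, -0.27745264]), array([79. , 14.1], dtype=float32), 1.383, array([280., 303.])), (array([ 0.42454697, -0.46570224]), array([50.5,  8.9], dtype=float32), 0.166, array([
[... 1749 characters left out ...]
1, 0.23663657]), array([20.8,  8.4], dtype=float32), -1.534, array([452.,   3.]))]
yellow [(array([0.67472223, 0.15562589]), array([44.1, 31.8], dtype=float32), -1.571, array([358., 223.])), (array([0.64295166, 0.15193839]), array([39.,  2.], dtype=float32), -1.57, array([355., 192.])), (array([ 0.57352155, -0.19339751]), array([28.1, 16. ], dtype=float32), -0.189, array([  6., 126.]))]
green [(array([0.67601239, 0.01204396]), array([43.9, 31.1], dtype=float32), 1.571, array([214., 225.]))]
blue [(array([0.67373706, 0.22730528]), array([43.6, 32. ], dtype=float32), -1.555, array([429., 222.])), (array([0.4756001 , 0.02217933]), array([18.9, 10.1], dtype=float32), 1.538, array([211.,   4.]))]
```

View pics/w3.png

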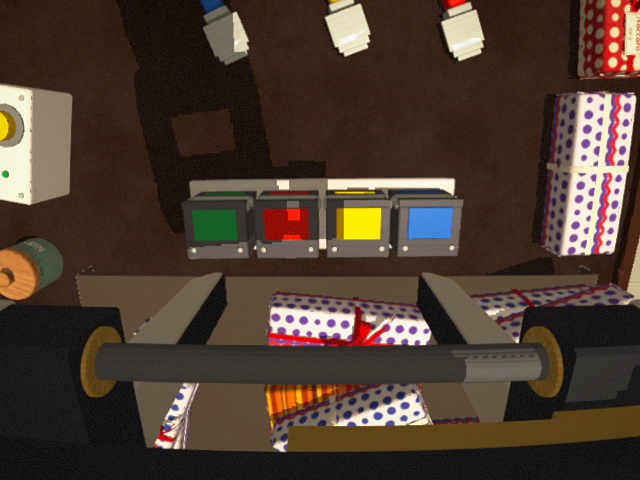

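The tabs are 71.8 mm apart (72 given), so the rack measurement holds. Bar to button measures 74.3 mm (74.8 given), so the box measurement holds too. I'll press the button with the tool leaning away from the lever.

```bash
cat >> h.py <<'E'
BYAW=-.168; BUT=np.array([.5705,-.203])
Rb=R.from_euler("z",BYAW).as_matrix()
BOX=np.array([*BUT,0])-Rb@[.015,.072,0]
def bar(q): return BOX+Rb@[.020+.085*np.sin(.18-q),0,.062+.085*np.cos(.18-q)]
E
python3 - <<'E'
from h import *
d=cam("wrist")
for v in (198,255): print("module edge",w(d,(356,v),.077),w(d,(216,v),.077))
print("base front",w(d,(230,181),.01),w(d,(420,180),.01), "front tab",w(d,(355,192),.066),w(d,(289,192),.066))
manip.grip(0.0,10)
q=down(np.pi/2+BYAW,-.2); tz=R.from_quat(q).apply([0,0,1])
P=lambda z: np.array([*BUT,z])-.008*tz
print("box",BOX,"bar",bar(0),bar(1.83))
manip.move_pose(P(.16),q); f0=manip.current_ft_force()
manip.move_straight(P(.09),v=.1)
print(manip.move_straight(P(.0765),v=.02,stop_force=12),manip.current_tcp_pos()-P(.0765),manip.current_ft_force()-f0)
manip.pause(.3)
manip.move_straight(P(.17),v=.1); manip.pause(1.5)
manip.move_pose([.50,-.20,.30],down(np.pi)); cam("wrist","w4");print(manip.current_clock())
E
```

```text
module edge [0.64893535 0.1533227  0.077     ] [0.64863829 0.0157659  0.077     ]
module edge [0.70778039 0.15473093 0.077     ] [0.7078361 0.011214  0.077    ]
base front [0.64090074 0.01416345 0.01      ] [0.63985787 0.23291816 0.01      ] front tab [0.64481658 0.15319881 0.066     ] [0.64477218 0.08694308 0.066     ]
box [ 0.543672   -0.27147816  0.        ] bar [ 0.57839369 -0.27736691  0.14562671] [ 0.47984985 -0.26065401  0.05527472]
True [ 0.00037754 -0.00015258  0.00112066] [-2.1864413   0.03481977  8.4943093 ]
14.7917
```

View pics/w4.png

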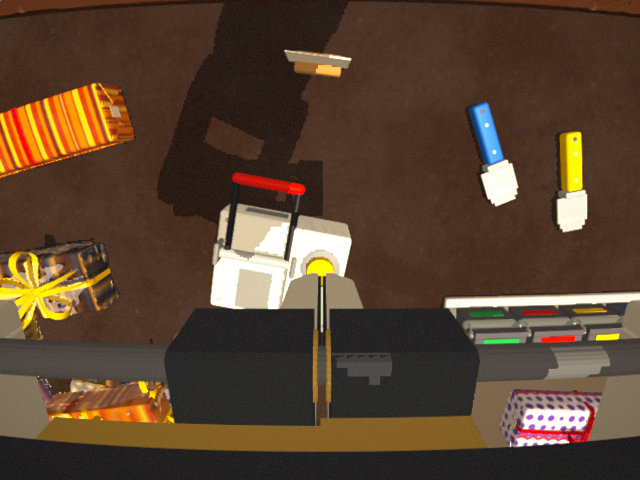

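The lever is down with its bar at (268,184), and the button is free. The yellow scraper has been knocked and now lies straight at (571,180). I'll measure each scraper again just before picking it up, starting with red.

```bash
cat >> h.py <<'E'
RYAW=.006; FACE=.648
SLOTY={"green":.0120,"red":.0838,"yellow":.1556,"blue":.2273}
GX=.008; ZG=.0105         # grip point ahead of handle centre; TCP height at the grasp
def find(col,near):
    d=cam("wrist")
    b=[x for x in blobs(d,col,.016) if 55<x[1][0]<85 and x[1][1]<30 and np.linalg.norm(x[0]-near)<.12]
    p,s,y,uv=b[0]; u=np.array([np.cos(y),np.sin(y)])
    print(col,p.round(4),s,y,uv); return p+.004*u,y
def pick(col,near):
    manip.move_pose([near[0]+.02,near[1],.28],down(np.pi)); manip.grip(.05,35)
    c,y=find(col,np.array(near)); g=c+GX*np.array([np.cos(y),np.sin(y)]); q=down(np.pi+y)
    manip.move_pose([*g,.10],q); manip.move_straight([*g,ZG],v=.08)
    manip.grip(.0,35); print("width",manip.current_width(),manip.current_gripper_force())
    manip.move_straight([*g,.12],v=.1)
def slotpose(col,depth,dz=0):
    """TCP for handle centre at depth in front of the mouth (home = .040)"""
    u=np.array([np.cos(RYAW),np.sin(RYAW)])
    m=np.array([FACE-(SLOTY[col]-.13)*RYAW,SLOTY[col]])-(depth-GX)*u
    return np.array([*m,ZG+.055-.009+dz])
E
python3 - <<'E'
from h import *
pick("red",(.421,.247))
q=down(np.pi+RYAW); P=slotpose("red",.105)
manip.move_pose([P[0]-.02,P[1],.13],q); manip.move_straight(P,v=.1)
print("width",manip.current_width(),manip.current_tcp_pos()-P,manip.current_clock())
cam("wrist","w5"); cam("scene","s5")
E
python3 -c "
import cv2;a=cv2.imread('pics/w5.png');b=cv2.imread('pics/s5.png')[160:280,220:400];b=cv2.resize(b,None,fx=4,fy=4)[:480,:720]
cv2.imwrite('pics/s5c.png',b)"
```

```text
red [0.421  0.2487] [72.6 21.4] 0.356 [323. 179.]
width 0.02013143419876845 34.997509717941284
width 0.01994319031674715 [1.81720805e-04 9.42907137e-05 4.23777407e-04] 23.0083
```

View pics/w5.png

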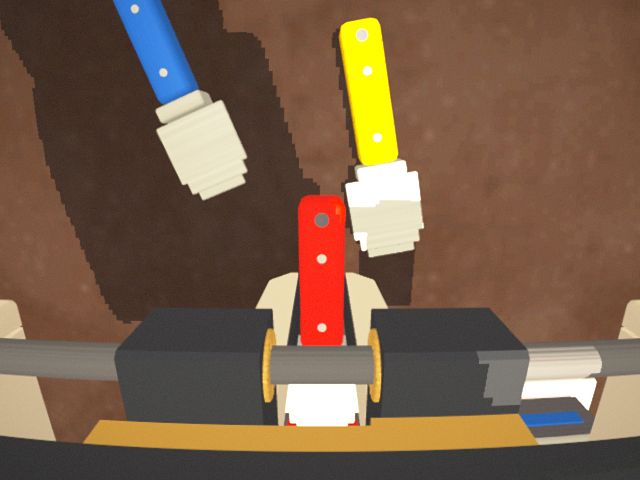

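View pics/s5c.png

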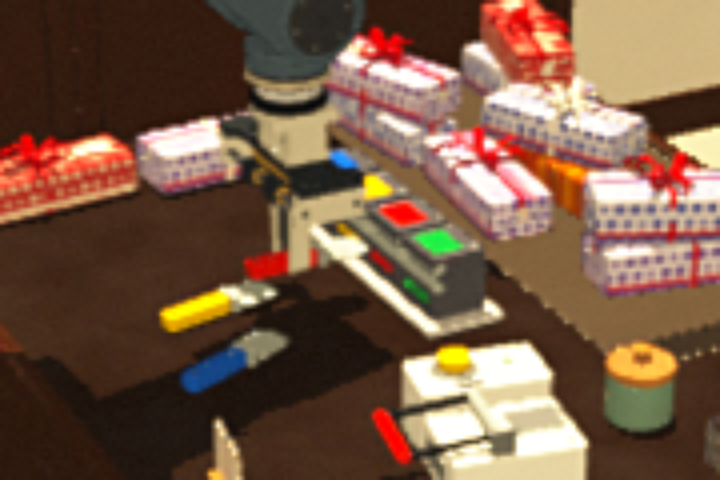

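The red scraper is gripped square to the tool at (322,270) with the blade level ahead. Now I'll insert it.

```bash
cat >> h.py <<'E'
def insert(col):
    d=cam("wrist"); c=slotpose(col,.105); print("butt top expected px",px(d,[c[0]-.048,c[1],.064]),[ (x[1],x[2],x[3]) for x in blobs(d,col,.064) if x[3][0]>250 and x[3][0]<400])
    goal=slotpose(col,.034)
    for dz in (0,.0015,-.0015,.003,-.003):
        s=manip.current_tcp_pos(); s[2]=goal[2]+dz; manip.move_straight(s,v=.03)
        hit=manip.move_straight(goal+[0,0,dz],v=.04,stop_force=12)
        left=manip.current_tcp_pos()[0]-slotpose(col,.040)[0]
        print("dz",dz,"hit",hit,"past home by",round(left,4),manip.current_ft_force().round(1),manip.current_width())
        if left>-.006: return True
        s=manip.current_tcp_pos(); s[0]-=.012; manip.move_straight(s,v=.05)
    return False
def release(col):
    manip.grip(.042); p=manip.current_tcp_pos(); manip.pause(.4)
    manip.move_straight([p[0]-.0,p[1],.17],v=.12)
E
python3 - <<'E'
from h import *
print(insert("red"),manip.current_clock())
E
```

```text
butt top expected px [[322.92731935 198.00560524]] [(array([69.4, 19.9], dtype=float32), 0.008, array([321., 271.]))]
dz 0 hit True past home by 0.0023 [-0.2  0.5 -0.8] 0.019579226780196395
True 24.9917
```

```bash
python3 - <<'E'
from h import *
release("red")
manip.move_pose([.55,.10,.28],down(np.pi)); d=cam("wrist","w6")
m=slotpose("red",.040)
print("home: butt-top px",px(d,[[m[0]-.048,m[1],.064],[m[0]-.048,m[1],.059]]),[(x[0],x[1],x[2],x[3]) for x in blobs(d,"red",.061)][:6])
E
```

```text
home: butt-top px [[306.21269377 223.7428107 ]
 [306.40736532 222.57198828]] [(array([0.80018878, 0.12585613]), array([136.1,  56.6], dtype=float32), 1.565, array([347., 417.])), (array([0.68360577, 0.0825856 ]), array([45.7, 34.1], dtype=float32), -1.567, array([307., 323.])), (array([0.66435992, 0.42401712]), array([88.7,  7.9], dtype=float32), 0.026, array([600., 302.])), (array([0.60305688, 0.08452463]), array([73.9, 39.2], dtype=float32), 0.001, array([307., 260.])), (array([0.57482916, 0.4203772 ]), array([71.9,  7.6], dtype=float32), 0.049, array([614., 228.])), (array([ 0.48549969, -0.22553171]), array([27.8, 13.1], dtype=float32), 1.426, array([ 10., 147.]))]
```

View pics/w6.png

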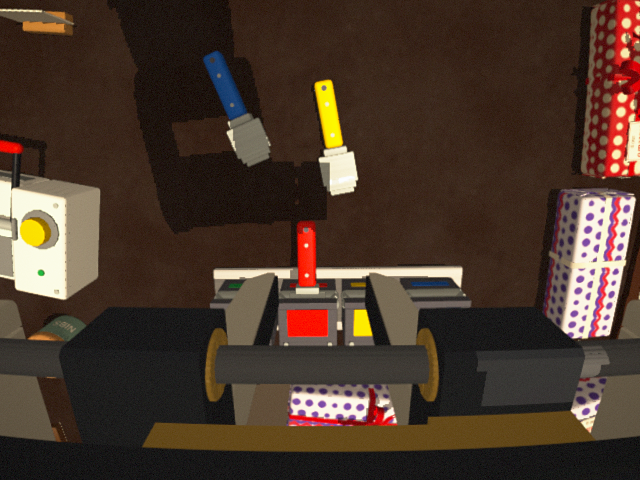

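Red is seated: handle at (307,260), butt at row 222 as predicted for home. Now yellow.

```bash
cat > do.py <<'E'
import sys
from h import *
col=sys.argv[1]; near=tuple(map(float,sys.argv[2:4]))
pick(col,near); q=down(np.pi+RYAW); P=slotpose(col,.105)
manip.move_pose([P[0]-.02,P[1],.13],q); manip.move_straight(P,v=.1)
ok=insert(col); print(ok,manip.current_clock())
if ok:
    release(col); manip.move_pose([.55,.10,.28],down(np.pi)); d=cam("wrist",f"after_{col}")
    m=slotpose(col,.040); print("home butt px",px(d,[[m[0]-.048,m[1],.064]]))
    for c in ("red","yellow","blue"): print(c,[(x[0].round(4),x[1],x[2],x[3]) for x in blobs(d,c,.061) if 55<x[1][0]<90 and x[1][1]<45 and x[0][1]<.3 and x[0][1]>-.1])
E
python3 - <<'E'
from h import *
print(w(cam("wrist"),(328,113),.016))
E
python3 do.py yellow .445 .085
```

```text
[0.45659835 0.10620495 0.016     ]
yellow [0.4571 0.1063] [71.9 19.9] 0.188 [341. 190.]
width 0.019454962990178112 35.000465512275696
butt top expected px [[322.98734741 198.28577263]] [(array([68.9, 19.4], dtype=float32), 0.005, array([321., 271.]))]
dz 0 hit True past home by 0.0018 [-0.3 -0.5 -0.9] 0.019415088287180575
True 35.7167
home butt px [[375.80835363 223.36766005]]
red [(array([0.6024, 0.0843]), array([74.9, 40.2], dtype=float32), 0.0, array([307., 260.]))]
yellow [(array([0.6029, 0.1511]), array([76.4, 28.9], dtype=float32), -0.151, array([368., 256.]))]
blue [(array([0.4321, 0.0066]), array([62.8, 18.9], dtype=float32), 0.385, array([224.,  85.]))]
```

```bash
python3 do.py blue .426 -.003
```

```text
blue [ 0.4264 -0.006 ] [71.3 20.2] 0.385 [319. 180.]
width 0.019786590656682278 34.99976098537445
butt top expected px [[322.85384489 198.18594466]] [(array([69.3, 19.4], dtype=float32), 0.005, array([321., 271.]))]
dz 0 hit True past home by 0.0016 [ 0.6 -0.4 -0.9] 0.019122742190308007
True 47.175
home butt px [[444.39680045 222.95199092]]
red [(array([0.6025, 0.0846]), array([74.9, 40.2], dtype=float32), 0.0, array([306., 260.]))]
yellow [(array([0.6031, 0.1508]), array([76.5, 29.2], dtype=float32), -0.161, array([368., 256.]))]
blue [(array([0.6014, 0.2213]), array([74.4, 24.2], dtype=float32), 0.108, array([436., 253.]))]
```

View pics/after_blue.png

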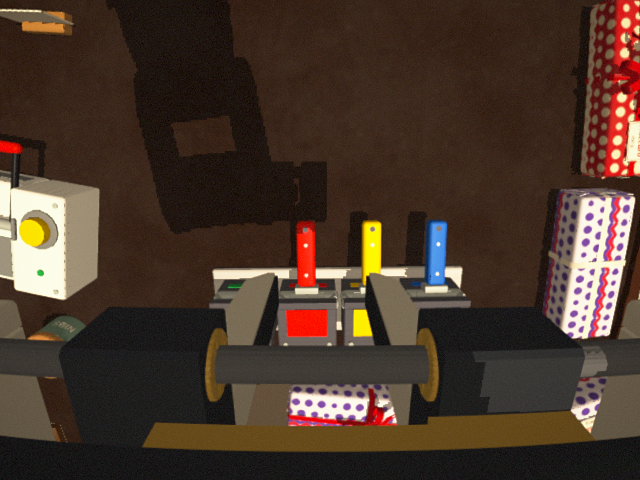

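All three are home and straight: shoulders level at row 290 and butts at row 222. There is no green scraper anywhere in view. Next I'll measure the dropped bar and grasp it.

```bash
cat > lever.py <<'E'
from h import *
manip.move_pose([.47,-.26,.28],down(np.pi)); d=cam("wrist")
b=[x for x in blobs(d,"red",.059,smin=120) if np.linalg.norm(x[0]-bar(1.83)[:2])<.04]
print("bar seen",b,"model",bar(1.83)); off=np.array([*(b[0][0]-bar(1.83)[:2]),0])
assert np.linalg.norm(off)<.012
off=Rb@(np.array([1,.5,0])*(Rb.T@off))
q=down(np.pi/2+BYAW); P=lambda a: bar(a)+off*(a/1.83)+[0,0,-.005]
manip.grip(.027,10); manip.move_pose(P(1.83)+[0,0,.10],q)
print("touch going down",manip.move_straight(P(1.83),v=.06,stop_force=8),manip.current_tcp_pos()-P(1.83))
manip.grip(0,10); print("width",manip.current_width(),manip.current_gripper_force(),manip.current_clock())
E
python3 lever.py
```

```text
bar seen [(array([ 0.48200473, -0.25836993]), array([79.8, 17.6], dtype=float32), 1.385, array([323., 214.]))] model [ 0.47984985 -0.26065401  0.05527472]
touch going down False [ 1.31123431e-04 -9.06274495e-05  2.72646181e-04]
width 0.011640909305882127 9.973458498716354 55.7833
```

The bar is held at 11.6 mm (12 given), and its measured position is within 3 mm of the model. I'll lead it up the arc.

```bash
python3 - <<'E'
from h import *
o=manip.current_tcp_pos()-bar(1.83); o2=np.array([0,0,o[2]])
for a in np.linspace(1.83,-.0,16)[1:]:
    hit=manip.move_straight(bar(a)+o2+(o-o2)*a/1.83,v=.06,stop_force=20)
    wd=manip.current_width()
    if hit or wd<.009 or a<.01: print(a.round(2),hit,wd,manip.current_ft_force().round(1))
    if hit or wd<.009: break
cam("scene","s7"); cam("wrist","w7")
import cv2
b=cv2.imread('pics/s7.png')[160:310,220:420]; cv2.imwrite('pics/s7c.png',cv2.resize(b,None,fx=4,fy=4)); print(manip.current_clock())
E
```

```text
-0.0 False 0.011233305580349027 [ 0.7 -2.2  2. ]
60.7583
```

View pics/s7c.png

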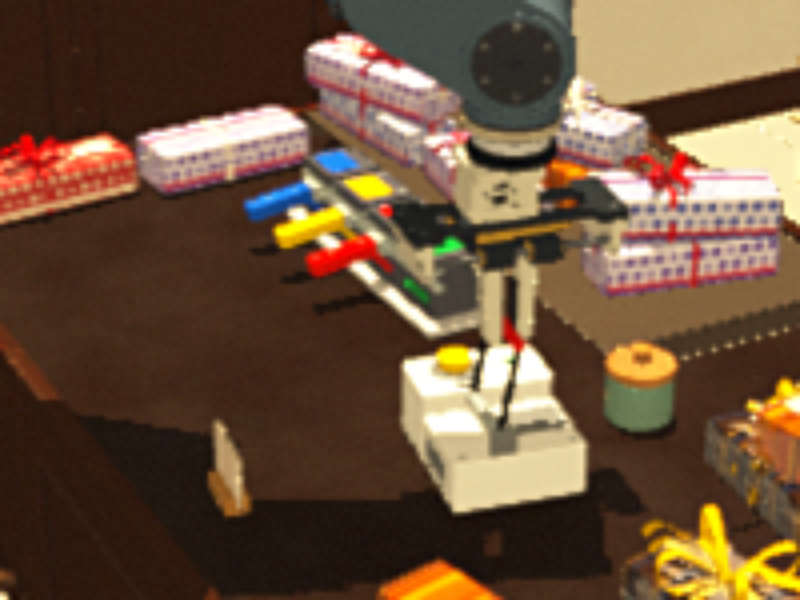

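The lever is up between the fingers, and all three scrapers are seated. I'll release it, back off and check.

```bash
python3 - <<'E'
from h import *
manip.grip(.03,10); manip.pause(.3)
p=manip.current_tcp_pos(); manip.move_straight(p+[0,0,.12],v=.08)
manip.move_pose([.45,-.02,.38],down(np.pi)); manip.pause(1.5)
d=cam("wrist","w8"); cam("scene","s8")
import cv2
a=cv2.imread('pics/w8.png')[:320]; b=cv2.imread('pics/s8.png')[160:300,220:420]
b=cv2.resize(b,(380,266)); a=cv2.resize(a,(532,266))
cv2.imwrite('pics/fin.png',cv2.resize(np.hstack([a,b]),(800,233)))
print("bar",[x[0] for x in blobs(d,"red",.146) if np.linalg.norm(x[0]-bar(0)[:2])<.03],bar(0),manip.current_clock())
E
```

```text
bar [array([ 0.57730481, -0.28389911])] [ 0.57839369 -0.27736691  0.14562671] 66.1
```

View pics/fin.png

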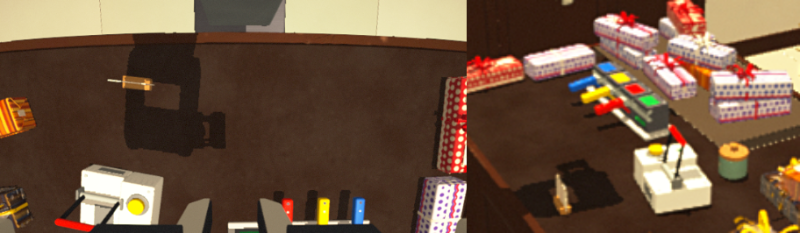

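The lever stays up: its bar is at about (75,225) on the left and (678,135) on the right. All three scrapers are home, and the card, packs and canister have not moved. Handing in.

```bash
python3 -c "
from plant import manip
print(manip.hand_in())"
```

```text
the job is handed in; nothing more can be done
None
```

I pressed and let go of the test button, slid the red, yellow and blue scrapers home in their own slots (no green one was there), raised the lever until it stayed up, and handed the job in at about 66 s; the hand-in gave no verdict.

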